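Gauge the gap under a clock movement's calendar plate

ROBOT

A 6-joint arm with a two-finger parallel gripper is mounted at the origin on the work surface. World frame = base frame: x ahead of the robot, y to its left, z up, the work surface at z = 0. Lengths are in m, angles in rad, forces in N, time in s.
With the tool pointing down it reaches from about 0.35 to 0.925 m from the base axis. Payload 6.4 kg.
Tool frame: the origin (TCP) lies on the centre line of the jaws, within the pads' length; the fingertips stand 8 mm ahead of it and the grasp point (between the pads) lies 11 mm behind it; z points along the fingers, y is the line along which they close (so a half turn about z gives the same grasp; the last joint's range is limited). The gripper opens to 85 mm and grips with 20 to 120 N. Pads are 22 mm wide; open, the fingers measure 114 mm over their backs; the gripper's body (76 mm by 85 mm) begins 54 mm behind the grasp point. The pads swing forward as they close: fully open they stand 13 mm farther back than shut.
Start: joints at [-1.35, 0.245, 1.558, -0, 1.339, -0.174], TCP at [0.25, -0.6, 0.239] pointing down, gripper open.
Joint ranges: [-3.13, 3.13], [-1.02, 2.26], [0.13, 2.54], [-0.95, 4.09], [0.21, 2.88], [-2.74, 2.74]. Speed limits (rad/s): [2.57, 2.57, 3.14, 3.14, 3.14, 3.14].

INTERFACE

Orientations are given as a rotation vector (axis times angle).
In Python, from workcell import env, grab_frame, camera_params, ticket gives the robot as it stands.
- The arm moves only by the tool step_arm, never from a script. Its argument "moves" is a list that holds one entry, the list of rows, each a list of 7 numbers: the turn, a rotation vector about the world's x, y, z in rad, then the shift along the world's x, y, z in mm, then the closure in counts, from 0 (fully open) to 255 (shut). A call has 1 to 10 rows; each row is the pose to reach, as a shift and turn from the pose commanded when the call began; what a row does not reach only later rows make up. A row lasts 1/8 s, in which the tool goes at most 62.5 mm and 10.7 degrees, less where a joint would pass 70% of its speed; a pose out of reach is approached as far as the arm can. A call with a gripper value outside its range is refused whole. The fingers move at their own pace and stop on an object; the grip force is fixed at half the most. Time passes only in rows, so rows that repeat a pose let the fingers close. It gives the time, the measured TCP pose, the force, the opening and the grip force at its end, in the units of the state.
- env.state(): the state, without advancing time (a new reading comes with each control period).
- grab_frame(name): name is "scene" or "side" or "wrist"; returns the picture (384x512x3 uint8, red, green, blue); there is no depth.
- camera_params(name): a dict with "mtx" (3x3 intrinsics, pixels), "R" (3x3) and "t" (3): a world point X has camera coordinates R X + t. Camera axes: x right, y down, z forward; pixel columns grow to the right and rows downward; lengths in m; the calibration is good to about 2 mm. A picture is of the moment at which its call begins: read the wrist's pose just before it. camera_params takes no time and is no camera call; for the wrist camera it gives the pose at the moment of the call.
- ticket.hand_in(): hands the job in; it is judged then, once.
The state is a dict: "time": time; "q": joint angles; "joint_velocities": joint speeds; "joint_efforts": joint torques, N m; "ee_pos": TCP position; "ee_rot": TCP orientation; "wrist_force": force on the tool from outside, world axes, zero at the start; "wrist_torque": the same for the moment, N m; "finger_gap": opening from 0.0 (shut) to 1.0 (fully open); "grip_force": force on a finger pad.
Only numpy, scipy, OpenCV 4.12 (cv2) and the standard library are available. Lean on these libraries where they do the work, as an engineer would, in place of code of your own. Each camera call takes 0.05 s, during which the arm holds its last target. There are 200 camera calls.

TASK

Measure the gap between the clock movement's front plate and the small calendar plate above it: pick up the taper gauge by its handle, lay its thin end lightly and flat on the front plate's ledge that faces the arm, and slide it squarely in under the calendar plate until it drags snugly between both plates, without forcing it. Finish while still holding the gauge by its handle at that depth, flat and square to the plate's edge, so that I can read it. Only the gauge may touch the movement; leave the other things on the bench alone.

Things in the scene. Friction and masses are not known exactly. Their poses are not given: they have to be found in the camera images.
- gauge: Loose steel taper gauge, 70 g, flat on the bench left or right of the movement. Black handle 60 long x 18 wide x 14 high, then a steel blade 90 x 14 that thins from 7.9 mm at the handle to 1.6 at the tip (0.07 mm per mm). Underside of handle and blade is one flat face. Origin: on it, under the handle's middle; x to the tip (at +120), z up. Starts with its tip away from the arm, within 25 degrees
- gauge_tip (a point): Middle of the gauge's tip edge, on the underface; axes as the gauge. At the start the sloping, finely lined face of the blade is up
- movement: Brass clock movement, dial side up, on a grey stand (140 x 170) fixed to the bench. Origin: on the bench under its centre; x points away from the arm, within 20 degrees. Brass plates 130 (x) x 150 (y) x 3 on corner pillars; the front plate is the upper one, its top face 87 above the bench. On the side facing the arm (-x) 25 mm of it lies bare as a ledge; the nearest nuts are at y = +-65
- mouth (a point): Point on the front plate's top face straight below the middle of the calendar plate's edge that faces the arm (x = -40, y = 0, z = 87 in the movement's frame), 25 mm in from the front plate's own edge. Axes as the movement: x points into the gap, z up
- calendar_plate: Small brass plate 80 (x) x 110 (y) x 3 on four 7 mm posts (x = +-34, y = +-47) over the front plate, rigid; wheels and an arbor on top to 22 above its underside. Origin: centre of its underside; axes as the movement. The gap below it is empty between the posts, 3.4 to 5.6 high, new each time: the gauge drags at 26 to 57 depth. Push then grows about 2 N per mm; 4 to 10 N is snug
- screwdriver: Bystander: screwdriver with a wooden handle, 170 long, lying on the other side of the movement from the gauge. Origin: under its middle.
- loupe: Bystander: black eye loupe, 34 diameter, 30 high, behind the work on the left. Origin: centre of its underside.
- can: Bystander: yellow spray can, 52 diameter, 155 high, standing behind the work on the right. Origin: centre of its underside.
Not all that is in view belongs to the job. Of the things that look like the movement, take the one that is farthest to the robot's right at the start.

How it is judged:
On the way, in this order (a step that is already met when the one before it is completed fails the run):
1. the gauge is picked up in the gripper, clear of the bench (height (world z) of gauge above 0.05 m and contact force between the fingers and gauge above 1 N), for 0.2 s.
2. its thin end goes in under the calendar plate from the ledge facing the arm (x of gauge_tip in the frame of mouth between 0.003 and 0.022 m and z of gauge_tip in the frame of mouth between -0.002 and 0.005 m and y of gauge_tip in the frame of mouth between -0.035 and 0.035 m).
At the end, for the whole second after the job is handed in: The gauge is held still in the fingers (over 2 N), its tip 22 to 66 mm in under the calendar plate from the ledge side, within 35 mm of the middle, square to the edge within 8 degrees, level within 2.3 degrees, and bears on both the calendar plate and the front plate with 1 to 25 N each (x of gauge_tip in the frame of mouth between 0.022 and 0.066 m and y of gauge_tip in the frame of mouth between -0.035 and 0.035 m and angle between the x axis of gauge and the x axis of mouth, either way round below 0.14 rad and angle between gauge's own z axis and vertical below 0.04 rad and contact force between gauge and calendar_plate between 1 and 25 N and contact force between gauge and movement between 1 and 25 N and contact force between the fingers and gauge above 2 N and linear speed of gauge below 0.01 m/s); the arm keeps its last pose, push and grip.
It fails at once if the gauge is forced (more than 40 N on a plate) (contact force between gauge and calendar_plate above 40 N or contact force between gauge and movement above 40 N).
It fails at once if the arm or gripper bumps the movement (contact force between any of the arm, the fingers and movement above 4 N or contact force between any of the arm, the fingers and calendar_plate above 4 N).
It fails at once if a bystander is disturbed (distance of any of screwdriver, loupe, can from where it was at the start of the episode above 0.02 m).
It also fails if it takes over 58 s, if anything falls off the work surface, if the arm or the gripper's body presses on something with over 40 N, if the wrist force passes 120 N, or if a joint passes its speed limit or range.

## Working session

There is one attempt and no reset: what is moved stays moved. The work goes in short steps, Python scripts to look and compute and a tool call to move; the robot and the scene stay as the last step left them, time stands still between calls to the robot, and variables do not carry over. Pictures are saved under pics/ and viewed, at most 10 in all, crops included, and the job is handed in when it is done.

Besides the shell and the picture viewer there is one more tool, called after "Call:" in YAML: its name, and indented under it one key for each argument. step_arm: Moves the arm, as the interface text tells. Its arguments: {"type":"object","properties":{"moves":{"type":"array","items":{"type":"array","items":{"type":"array","items":{"type":"number"}}}}},"required":["moves"]}

```bash
mkdir -p pics; cat > h.py <<'E'
import numpy as np, cv2
from workcell import env, grab_frame, camera_params, ticket
def ray(c,u,v):
    d=c["R"].T@np.linalg.inv(c["mtx"])@np.array([u,v,1.]); o=-c["R"].T@c["t"]; return o,d
def plane(c,u,v,z):
    o,d=ray(c,u,v); return o+d*(z-o[2])/d[2]
def proj(c,X):
    p=c["mtx"]@(np.array(c["R"])@X+c["t"]); return p[:2]/p[2]
def cam(n):
    c=camera_params(n); return {k:np.array(v) for k,v in c.items()}
def snap(n,f):
    c=cam(n); im=grab_frame(n)[...,::-1].copy(); cv2.imwrite("pics/"+f,im); return c,im
E
python3 - <<'E'
from h import *
s=env.state(); print(s)
for n in("scene","side","wrist"):
    c,im=snap(n,n+"0.png"); print(n,-c["R"].T@c["t"],c["R"][2],c["mtx"][0,0])
a=cv2.imread("pics/scene0.png");b=cv2.imread("pics/side0.png")
cv2.imwrite("pics/s.png",cv2.resize(a,(800,600)))
cv2.imwrite("pics/d.png",cv2.resize(b,(800,600)))
E
```

```text
{'time': 0.0, 'q': array([-1.35012262e+00,  2.45868028e-01,  1.55903766e+00, -3.25072166e-05,
        1.33872116e+00, -1.74112883e-01]), 'joint_velocities': array([1.40416369e-03, 2.26026198e-04, 5.33612521e-04, 6.76571371e-04,
       2.37516767e-03, 9.02973078e-05]), 'joint_efforts': array([-3.27008308e-06, -4.29517543e+01, -3.26121676e+01, -6.96515758e-05,
        5.52629572e-03,  2.74301857e-05]), 'ee_pos': array([ 0.24986308, -0.59944958,  0.2381331 ]), 'ee_rot': array([-3.07859070e+00, -6.15722908e-01,  1.23968967e-04]), 'wrist_force': array([-0.19813454,  0.30567443,  0.09761023]), 'wrist_torque': array([-0.03421334, -0.01480064, -0.03162079]), 'grip_force': 0.0, 'finger_gap': 1.0007437895592655}
scene [1.42202412 0.37893434 0.79748571] [-0.77123665 -0.2635988  -0.57940461] 365.36058886955595
side [0.37618353 1.14399258 0.75777755] [ 0.07955216 -0.84863064 -0.52296988] 488.65269183773574
wrist [ 0.32054579 -0.5703063   0.37267174] [-0.2776553  -0.11423829 -0.95386432] 299.3628700337556
```

View pics/s.png

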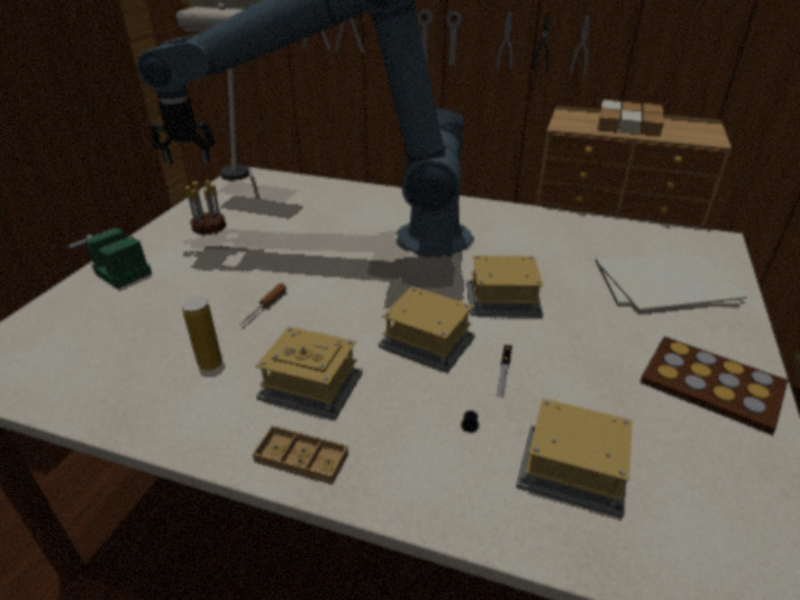

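View pics/d.png

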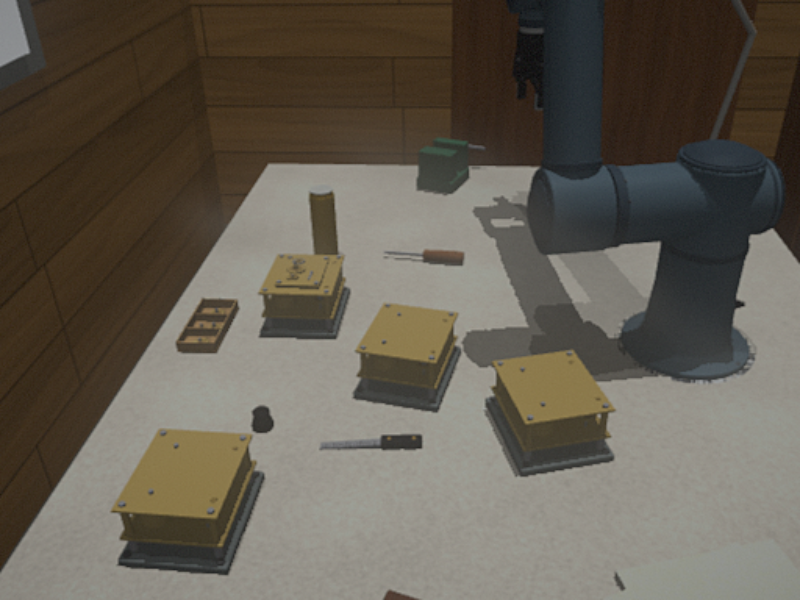

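In the 800-px scene picture, four things look like the movement: (310,365), (428,325), (507,283) and (580,450). Image right is the robot's left here, so (310,365) is farthest right. It is also the only one carrying a calendar plate. In the side view it is at (305,290). The gauge is at scene (505,368) and side (375,443), tip away from the arm. I'll confirm with a crop and measure roughly.

```bash
python3 - <<'E'
from h import *
a=cv2.imread("pics/scene0.png")[200:270,155:240];b=cv2.imread("pics/side0.png")[155:222,160:245]
f=lambda i,s:cv2.resize(i,None,fx=s,fy=s,interpolation=cv2.INTER_CUBIC)
A=f(a,4.7);B=f(b,4.7); h=min(len(A),len(B)); cv2.imwrite("pics/crop.png",np.hstack([A[:h],B[:h]])); print(A.shape,B.shape)
for n in("scene","side"):
    im=cv2.imread(f"pics/{n}0.png"); c=cam(n); k=.64
    for nm,(u,v),z in ([("movs",(310,365),.087),("g",(507,350),.014),("tip",(502,394),.001)] if n=="scene" else [("mov",(305,275),.087),("g",(402,441),.01),("tip",(320,446),.001),("h1",(422,441),.007),("h0",(383,441),.007)]):
        print(n,nm,plane(c,u*k,v*k,z).round(4))
    hsv=cv2.cvtColor(im,cv2.COLOR_BGR2HSV)
E
```

```text
(329, 400, 3) (315, 400, 3)
scene movs [ 0.7091 -0.0398  0.087 ]
scene g [0.4579 0.2952 0.014 ]
scene tip [0.5802 0.308  0.001 ]
side mov [ 0.672  -0.0536  0.087 ]
side g [0.4658 0.2981 0.01  ]
side tip [0.5865 0.3061 0.001 ]
side h1 [0.4369 0.2929 0.007 ]
side h0 [0.494  0.2964 0.007 ]
```

View pics/crop.png

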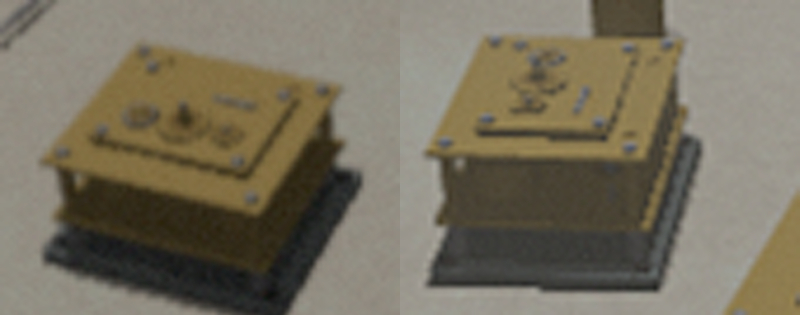

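The crop confirms it: wheels and a small raised plate on top. Corners of the front plate in scene crop: (42,162), (140,43), (340,90), (258,212). In side crop: (28,153), (88,37), (285,40), (235,156). I'll compute the frame from these and the gauge axis from a dark mask.

```bash
python3 - <<'E'
from h import *
P={"scene":([(42,162),(140,43),(340,90),(258,212)],(155,200)),"side":([(28,153),(88,37),(285,40),(235,156)],(160,155))}
for n,(pts,o) in P.items():
    c=cam(n); W=np.array([plane(c,u/4.7+o[0],v/4.7+o[1],.087) for u,v in pts])
    print(n,W.round(4).tolist(),"mid",W.mean(0).round(4))
    for i in range(4):
        d=W[(i+1)%4]-W[i]; print("  edge",np.linalg.norm(d).round(4),np.degrees(np.arctan2(d[1],d[0])).round(1))
c=cam("side"); im=cv2.imread("pics/side0.png"); x0,y0=195,265
g=cv2.cvtColor(im,cv2.COLOR_BGR2GRAY)[y0:300,x0:285]
m=(g<90).astype(np.uint8); n,l,s,ce=cv2.connectedComponentsWithStats(m)
for i in range(1,n):
    if s[i,4]>15: print(s[i],ce[i]+[x0,y0],plane(c,*(ce[i]+[x0,y0]),.007).round(4))
E
```

```text
scene [[0.7447, -0.1337, 0.087], [0.6161, -0.133, 0.087], [0.6197, 0.0153, 0.087], [0.7432, 0.0126, 0.087]] mid [ 0.6809 -0.0597  0.087 ]
  edge 0.1286 179.7
  edge 0.1483 88.6
  edge 0.1234 -1.2
  edge 0.1464 -89.4
side [[0.7397, 0.015, 0.087], [0.7374, -0.1315, 0.087], [0.611, -0.1331, 0.087], [0.6182, 0.0123, 0.087]] mid [ 0.6766 -0.0593  0.087 ]
  edge 0.1464 -90.9
  edge 0.1264 -179.2
  edge 0.1457 87.2
  edge 0.1216 1.2
[ 18  13  57  10 277] [252.55234657 283.15162455] [0.4767 0.2984 0.007 ]
```

Both views agree: the plate edges measure 122–148 mm against the true 130/150, the movement yaw is about 0 and its centre is about (0.679,-0.0595). That puts the mouth near (0.639,-0.060). The gauge's handle middle is about (0.466,0.297), heading about 5°. I'll go above the handle.

Call:
step_arm:
  moves:
    - [[0,0,-0.03,20,56,0,0],[0,0,-0.06,40,112,0,0],[0,0,-0.09,60,168,0,0],[0,0,-0.12,80,224,0,0],[0,0,-0.15,100,280,0,0],[0,0,-0.18,120,336,0,0],[0,0,-0.21,140,392,0,0],[0,0,-0.24,160,448,0,0],[0,0,-0.27,180,504,0,0],[0,0,-0.31,190,560,0,0]]

```text
time: 1.4
ee_pos: [0.4403, -0.038, 0.2393]
ee_rot: [3.139, 0.131, 0.001]
wrist_force: [1.1, -0.4, -0.3]
finger_gap: 0.998
grip_force: 0.0
```

Call:
step_arm:
  moves:
    - [[0,0,0,5,56,0,0],[0,0,0,10,112,0,0],[0,0,0,14,168,-20,0],[0,0,0,18,224,-40,0],[0,0,0,22,280,-60,0],[0,0,0,26,335,-80,0],[0,0,0,26,335,-80,0],[0,0,0,26,335,-80,0],[0,0,0,26,335,-80,0]]

```text
time: 2.52
ee_pos: [0.4665, 0.2941, 0.1601]
ee_rot: [-3.139, -0.131, -0.002]
wrist_force: [-0.0, -0.1, -0.4]
finger_gap: 1.003
grip_force: 0.0
```

```bash
python3 - <<'E'
from h import *
s=env.state(); print(s["time"],s["ee_pos"],s["ee_rot"],s["q"],s["wrist_force"])
c,im=snap("wrist","w1.png"); np.savez("w1.npz",**c)
for X in([.466,.297,.007],[.583,.307,0]): print(proj(c,np.array(X)))
E
```

```text
2.525 [0.46653354 0.29405775 0.16007062] [-3.13860049e+00 -1.30686196e-01 -1.97111132e-03] [ 3.56837459e-01  1.02080979e-01  1.87347731e+00 -1.42077410e-04
  1.16475693e+00  1.84446116e+00] [-0.04643753 -0.0502099  -0.41212883]
[246.96195203 184.66909896]
[246.38430568  56.19499123]
```

View pics/w1.png

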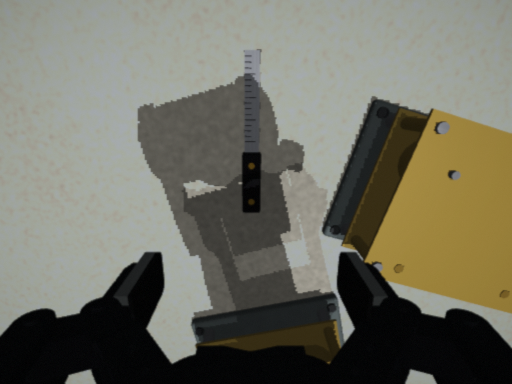

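The wrist view shows the gauge with its handle ends at (252,153) and (251,212) and its tip at (253,49). A decoy plate is at right (nearest edge (435,110)-(345,245)), another at the bottom. I'll work out the clearances.

```bash
python3 - <<'E'
from h import *
c=dict(np.load("w1.npz"))
for nm,u,v,z in[("h1",252,153,.014),("h0",251,212,.014),("tip",253,49,.0016),("bladeroot",252,153,.008),("stand",325,235,.015),("plate",345,245,.035),("plateT",435,110,.087),("plateL",345,262,.087),("botplate",200,345,.087),("botstand",195,320,.015),("botstandR",337,295,.015)]:
    print(nm,plane(c,u,v,z).round(4))
E
```

```text
h1 [0.4989 0.2948 0.014 ]
h0 [0.4401 0.2908 0.014 ]
tip [0.5891 0.3016 0.0016]
bladeroot [0.4979 0.2947 0.008 ]
stand [0.4219 0.2136 0.015 ]
plate [0.4218 0.1991 0.035 ]
plateT [0.549  0.1773 0.087 ]
plateL [0.4316 0.2168 0.087 ]
botplate [0.342  0.3267 0.087 ]
botstand [0.3067 0.3426 0.015 ]
botstandR [0.3524 0.1894 0.015 ]
```

Sizes check out: handle 59 mm, tip 120 mm from the middle. The handle middle is (0.4695,0.293) with heading 4.3°, and the tool is at 4.8°. The decoys clear the fingers by about 20 mm. I'll descend partly closed and grip 5 mm behind the handle's middle.

Call:
step_arm:
  moves:
    - [[0,0,-0.006,-2,-1.5,-50,60],[0,0,-0.006,-2,-1.5,-95,80],[0,0,-0.006,-2,-1.5,-130,80],[0,0,-0.006,-2,-1.5,-149,80],[0,0,-0.006,-2,-1.5,-149,80],[0,0,-0.006,-2,-1.5,-149,80],[0,0,-0.006,-2,-1.5,-149,80]]

```text
time: 3.45
ee_pos: [0.4653, 0.2939, 0.012]
ee_rot: [-3.138, -0.124, -0.005]
wrist_force: [0.4, 0.1, -0.1]
finger_gap: 0.685
grip_force: 0.0
```

Call:
step_arm:
  moves:
    - [[0,0,0,0,0,0,255],[0,0,0,0,0,0,255],[0,0,0,0,0,0,255],[0,0,0,0,0,0,255],[0,0,0,0,0,0,255],[0,0,0,0,0,0,255],[0,0,0,0,0,0,255],[0,0,0,0,0,0,255]]

```text
time: 4.45
ee_pos: [0.4644, 0.2937, 0.0109]
ee_rot: [-3.139, -0.124, -0.001]
wrist_force: [-0.6, -0.7, 6.4]
finger_gap: 0.191
grip_force: 60.5
```

Call:
step_arm:
  moves:
    - [[0,0,0,0,0,30,255],[0,0,0,0,0,70,255],[0,0,0,0,0,120,255],[0,0,0,0,-30,160,255],[0,0,-0.02,0,-80,170,255],[0,0,-0.04,0,-135,170,255],[0,0,-0.06,0,-190,170,255],[0,0,-0.075,0,-245,170,255],[0,0,-0.075,0,-300,170,255],[0,0,-0.075,0,-340,170,255]]

```text
time: 5.7
ee_pos: [0.4634, -0.0484, 0.1798]
ee_rot: [-3.141, -0.004, 0.001]
wrist_force: [0.9, 0.4, -0.8]
finger_gap: 0.187
grip_force: 59.7
```

Call:
step_arm:
  moves:
    - [[0,0,0,15,-14,0,255],[0,0,0,15,-14,0,255],[0,0,0,15,-14,0,255],[0,0,0,15,-14,0,255]]

```text
time: 6.2
ee_pos: [0.4785, -0.0596, 0.1799]
ee_rot: [-3.141, -0.008, 0.001]
wrist_force: [0.5, 0.8, 0.0]
finger_gap: 0.186
grip_force: 59.7
```

```bash
python3 - <<'E'
from h import *
s=env.state(); print(s["time"],s["ee_pos"],s["ee_rot"],s["wrist_force"])
c,im=snap("wrist","w2.png"); np.savez("w2.npz",**c); print(-c["R"].T@c["t"])
for X in([.639,-.0595,.087],[.614,-.0595,.087]): print(proj(c,np.array(X)))
cv2.imwrite("pics/w2b.png",cv2.resize(im,(800,600),interpolation=cv2.INTER_CUBIC))
E
```

```text
6.2 [ 0.47851738 -0.05960742  0.17994451] [-3.14125832e+00 -7.96853750e-03  1.10434921e-03] [0.46889775 0.7774665  0.031962  ]
[ 0.55512665 -0.05944337  0.31428038]
[250.98269006 -34.34971921]
[250.75306335  10.28848262]
```

View pics/w2b.png

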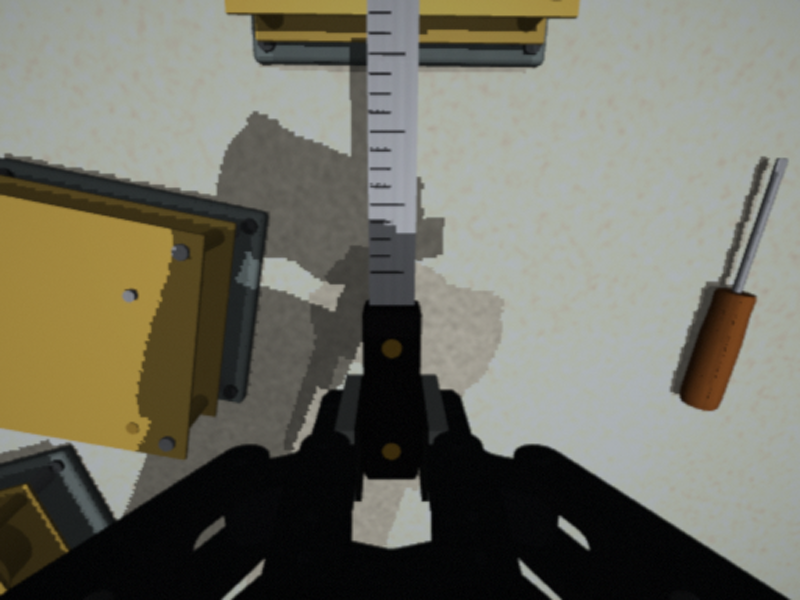

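The wrist picture shows the gauge gripped squarely, with its blade going up the image at column ~392 (of 800). The plate's near edge lies along row ~15 from column 225 to 580. I'll measure the edge's yaw and middle, and the blade's heading.

```bash
python3 - <<'E'
from h import *
c=dict(np.load("w2.npz")); im=cv2.imread("pics/w2.png"); hsv=cv2.cvtColor(im,cv2.COLOR_BGR2HSV)
y=(hsv[...,1]>110)&(hsv[...,2]>130)&(abs(hsv[...,0].astype(int)-23)<8)
L=[]
for u in list(range(150,230,4))+list(range(272,366,4)):
    col=y[:20,u]; v=0
    while v<20 and col[v]: v+=1
    L.append((u,v-.5))
W=np.array([plane(c,u,v,.0855+.0) for u,v in L]); p=np.polyfit(W[:,1],W[:,0],1); print("edge yaw deg",-np.degrees(np.arctan(p[0])),"x at mid",np.polyval(p,-.0595), "resid",np.std(W[:,0]-np.polyval(p,W[:,1])))
r=np.where(y[3])[0]; print(r.min(),r.max(),plane(c,r.min(),3,.087),plane(c,r.max()+1,3,.087))
g=im.astype(int); zb=env.state()["ee_pos"][2]-.0109
B=[]
for v in range(55,135,4):
    row=(hsv[v,:,1]<60)&(hsv[v,:,2]>110)
    u0=u1=252
    gr=cv2.cvtColor(im,cv2.COLOR_BGR2GRAY)[v].astype(int)
    e=np.abs(np.diff(gr)); l=228+e[228:242].argmax(); q=260+e[260:274].argmax(); B.append(((l+q)/2+1,v,q-l))
B=np.array(B); W=np.array([plane(c,u,v,zb+.005) for u,v,_ in B]); p=np.polyfit(W[:,0],W[:,1],1)
print("gauge heading",np.degrees(np.arctan(p[0])),"width px",np.median(B[:,2]),"y at tip",np.polyval(p,.6))
hr=np.array([plane(c,251,v*.64,zb+.014) for v in (305,472)]); print("handle",hr)
E
```

```text
edge yaw deg -0.060335901650432205 x at mid 0.615533852268357 resid 0.0008821888109758622
144 369 [0.61785099 0.01104251 0.087     ] [ 0.61862209 -0.13823294  0.087     ]
gauge heading 1.1835114662957777 width px 32.0 y at tip -0.059224098478544346
handle [[ 0.51493094 -0.06002478  0.18319279]
 [ 0.45724708 -0.060378    0.18319279]]
```

Mouth ≈ (0.6405,-0.063) with yaw ≈ 0. The gauge tip is at x ≈ 0.606 and heading ≈ 0.5–1°. I'll move the tip over the ledge and hover about 4 mm above it.

Call:
step_arm:
  moves:
    - [[0,0,-0.01,12,-3,0,255],[0,0,-0.01,22,-3,-20,255],[0,0,-0.01,22,-3,-45,255],[0,0,-0.01,22,-3,-65,255],[0,0,-0.01,22,-3,-78,255],[0,0,-0.01,22,-3,-78,255],[0,0,-0.01,22,-3,-78,255],[0,0,-0.01,22,-3,-78,255]]

```text
time: 7.25
ee_pos: [0.5017, -0.0637, 0.1033]
ee_rot: [3.141, -0.01, 0.003]
wrist_force: [0.3, -0.3, -0.3]
finger_gap: 0.186
grip_force: 59.7
```

```bash
python3 - <<'E'
from h import *
s=env.state(); print(s["time"],s["ee_pos"],s["ee_rot"],s["wrist_force"])
c,a=snap("side","sd1.png"); c2,b=snap("scene","sc1.png"); c3,w=snap("wrist","w3.png")
print(proj(c,np.array([.628,-.063,.088])),proj(c3,np.array([.628,-.063,.088])))
u,v=proj(c,np.array([.61,-.06,.09])).astype(int)
f=lambda i,s:cv2.resize(i,None,fx=s,fy=s,interpolation=cv2.INTER_CUBIC)
A=f(a[v-40:v+35,u-50:u+50],4); B=f(w[0:150,180:330],2)
print(u,v); cv2.imwrite("pics/c3.png",np.hstack([A,B]))
E
```

```text
7.25 [ 0.50172053 -0.06373322  0.10326525] [ 3.14093548e+00 -9.76066211e-03  2.81648001e-03] [ 0.33583695 -0.3101574  -0.34047153]
[211.0277519  174.45094555] [246.27158118 -19.54855097]
217 174
```

View pics/c3.png

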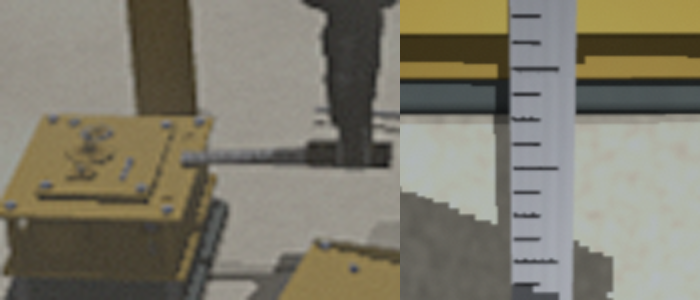

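The side crop shows the tip at about (213,174) in the full image, over the ledge and just short of the calendar plate. The blade looks level and sits mid-plate. Now I'll touch down slowly.

Call:
step_arm:
  moves:
    - [[0,0,0,0,0,-1,255],[0,0,0,0,0,-2,255],[0,0,0,0,0,-2.5,255],[0,0,0,0,0,-3,255],[0,0,0,0,0,-3,255],[0,0,0,0,0,-3,255]]

```text
time: 8.15
ee_pos: [0.501, -0.0635, 0.0993]
ee_rot: [-3.142, 0.01, 0.0]
wrist_force: [-0.6, 1.0, -0.0]
finger_gap: 0.187
grip_force: 59.7
```

Call:
step_arm:
  moves:
    - [[0,0,0,0,0,-0.3,255],[0,0,0,0,0,-0.6,255],[0,0,0,0,0,-0.8,255],[0,0,0,0,0,-0.8,255],[0,0,0,0,0,-0.8,255]]

```text
time: 8.78
ee_pos: [0.501, -0.0635, 0.0985]
ee_rot: [3.142, -0.01, 0.0]
wrist_force: [0.6, 0.8, -1.5]
finger_gap: 0.186
grip_force: 59.7
```

Call:
step_arm:
  moves:
    - [[0,0,0,0,0,-0.2,255],[0,0,0,0,0,-0.4,255],[0,0,0,0,0,-0.4,255],[0,0,0,0,0,-0.4,255]]

```text
time: 9.28
ee_pos: [0.501, -0.0635, 0.0981]
ee_rot: [3.142, -0.01, 0.0]
wrist_force: [-0.4, -0.5, -0.4]
finger_gap: 0.193
grip_force: 59.7
```

Call:
step_arm:
  moves:
    - [[0,0,0,0,0,-0.2,255],[0,0,0,0,0,-0.4,255],[0,0,0,0,0,-0.4,255],[0,0,0,0,0,-0.4,255]]

```text
time: 9.78
ee_pos: [0.501, -0.0635, 0.0977]
ee_rot: [3.142, -0.01, 0.0]
wrist_force: [-0.0, -0.2, 0.2]
finger_gap: 0.19
grip_force: 59.8
```

Call:
step_arm:
  moves:
    - [[0,0,0,0,0,-0.2,255],[0,0,0,0,0,-0.4,255],[0,0,0,0,0,-0.4,255],[0,0,0,0,0,-0.4,255]]

```text
time: 10.28
ee_pos: [0.5011, -0.0635, 0.0973]
ee_rot: [3.142, -0.01, 0.0]
wrist_force: [0.2, -0.6, 0.9]
finger_gap: 0.187
grip_force: 59.8
```

Call:
step_arm:
  moves:
    - [[0,0,0,0,0,-0.2,255],[0,0,0,0,0,-0.4,255],[0,0,0,0,0,-0.4,255],[0,0,0,0,0,-0.4,255]]

```text
time: 10.78
ee_pos: [0.5011, -0.0635, 0.0969]
ee_rot: [3.142, -0.01, 0.0]
wrist_force: [-0.5, -0.2, 0.8]
finger_gap: 0.19
grip_force: 59.9
```

Call:
step_arm:
  moves:
    - [[0,0,0,0,0,-0.2,255],[0,0,0,0,0,-0.4,255],[0,0,0,0,0,-0.4,255],[0,0,0,0,0,-0.4,255]]

```text
time: 11.28
ee_pos: [0.501, -0.0635, 0.0965]
ee_rot: [3.142, -0.01, 0.0]
wrist_force: [-0.5, -1.2, 1.3]
finger_gap: 0.186
grip_force: 60.0
```

Call:
step_arm:
  moves:
    - [[0,0,0,0,0,0,255]]

```text
time: 11.4
ee_pos: [0.501, -0.0635, 0.0965]
ee_rot: [3.142, -0.01, 0.0]
wrist_force: [-1.1, -0.1, 0.8]
finger_gap: 0.193
grip_force: 60.0
```

Call:
step_arm:
  moves:
    - [[0,0,0,0,0,0,255]]

```text
time: 11.52
ee_pos: [0.501, -0.0635, 0.0965]
ee_rot: [3.142, -0.01, 0.0]
wrist_force: [-0.8, 0.3, 1.4]
finger_gap: 0.187
grip_force: 60.0
```

Light contact began near TCP z = 0.0977, as predicted from the bench. I'll ease up slightly so the gauge lies flat, then slide in.

Call:
step_arm:
  moves:
    - [[0,0,0,0,0,0.8,255],[0,0,0,3,0,0.8,255],[0,0,0,6,0,0.8,255],[0,0,0,9,0,0.8,255],[0,0,0,12,0,0.8,255],[0,0,0,15,0,0.8,255],[0,0,0,18,0,0.8,255],[0,0,0,21,0,0.8,255],[0,0,0,24,0,0.8,255],[0,0,0,24,0,0.8,255]]

```text
time: 12.78
ee_pos: [0.5255, -0.0636, 0.0974]
ee_rot: [3.141, -0.01, 0.001]
wrist_force: [0.7, -0.3, 0.5]
finger_gap: 0.187
grip_force: 59.9
```

```bash
python3 - <<'E'
from h import *
s=env.state(); print(s["time"],s["ee_pos"],s["wrist_force"],s["wrist_torque"])
c,a=snap("side","sd2.png"); c3,w=snap("wrist","w4.png")
f=lambda i,s:cv2.resize(i,None,fx=s,fy=s,interpolation=cv2.INTER_CUBIC)
A=f(a[139:209,172:252],5); B=f(w[0:175,166:341],2)
cv2.imwrite("pics/c4.png",np.hstack([A,B]))
E
```

```text
12.775 [ 0.52550489 -0.06356076  0.09743644] [ 0.69381487 -0.34583052  0.45002041] [ 0.02316044 -0.22261454 -0.03602333]
```

View pics/c4.png

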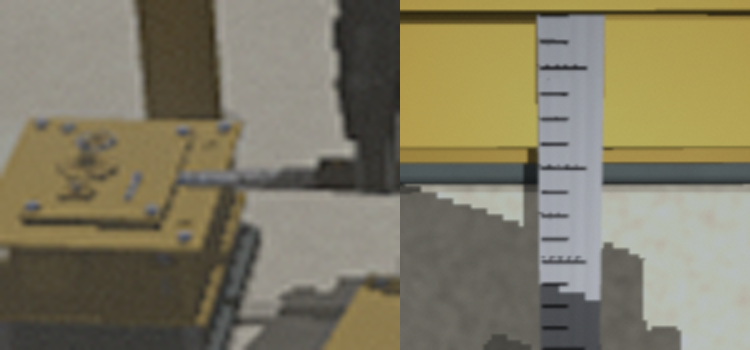

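The wrist crop shows the blade passing under the calendar plate's edge (row ~14), square and central. Depth is about 12 mm with no force. Sliding on.

Call:
step_arm:
  moves:
    - [[0,0,0,2,0,0,255],[0,0,0,4,0,0,255],[0,0,0,6,0,0,255],[0,0,0,8,0,0,255],[0,0,0,10,0,0,255],[0,0,0,10,0,0,255]]

```text
time: 13.62
ee_pos: [0.5353, -0.0635, 0.0974]
ee_rot: [3.142, -0.01, 0.001]
wrist_force: [1.1, -0.2, 0.8]
finger_gap: 0.19
grip_force: 59.9
```

Call:
step_arm:
  moves:
    - [[0,0,0,1,0,0,255],[0,0,0,2,0,0,255],[0,0,0,3,0,0,255],[0,0,0,4,0,0,255],[0,0,0,4,0,0,255]]

```text
time: 14.25
ee_pos: [0.5392, -0.0635, 0.0973]
ee_rot: [3.142, -0.01, 0.0]
wrist_force: [0.2, -0.8, 1.8]
finger_gap: 0.186
grip_force: 60.0
```

Call:
step_arm:
  moves:
    - [[0,0,0,1,0,0,255],[0,0,0,2,0,0,255],[0,0,0,3,0,0,255],[0,0,0,3,0,0,255]]

```text
time: 14.75
ee_pos: [0.5422, -0.0635, 0.0973]
ee_rot: [3.142, -0.01, 0.0]
wrist_force: [-0.7, 0.4, 2.4]
finger_gap: 0.19
grip_force: 60.0
```

Call:
step_arm:
  moves:
    - [[0,0,0,1,0,0,255],[0,0,0,2,0,0,255],[0,0,0,3,0,0,255],[0,0,0,3,0,0,255]]

```text
time: 15.25
ee_pos: [0.5452, -0.0635, 0.0973]
ee_rot: [3.142, -0.01, 0.0]
wrist_force: [-1.6, -0.6, 1.8]
finger_gap: 0.189
grip_force: 60.0
```

Call:
step_arm:
  moves:
    - [[0,0,0,1,0,0,255],[0,0,0,2,0,0,255],[0,0,0,2,0,0,255]]

```text
time: 15.62
ee_pos: [0.5465, -0.0634, 0.0971]
ee_rot: [-3.141, 0.01, 0.002]
wrist_force: [-5.5, 1.2, 4.6]
finger_gap: 0.187
grip_force: 60.3
```

Call:
step_arm:
  moves:
    - [[0,0,0,1,0,0,255],[0,0,0,2,0,0,255],[0,0,0,2,0,0,255]]

```text
time: 16.0
ee_pos: [0.547, -0.0634, 0.0968]
ee_rot: [-3.141, 0.009, 0.009]
wrist_force: [-11.6, -0.3, 8.3]
finger_gap: 0.189
grip_force: 60.8
```

The gauge is dragging at about 34 mm depth. Push is 11.6 N, a little above snug, with 8 N down on the front plate. I'll ease both.

Call:
step_arm:
  moves:
    - [[0,0,0,-0.4,0,0.2,255],[0,0,0,-0.8,0,0.5,255],[0,0,0,-0.8,0,0.5,255],[0,0,0,-0.8,0,0.5,255]]

```text
time: 16.5
ee_pos: [0.5478, -0.0634, 0.0975]
ee_rot: [-3.141, 0.01, 0.002]
wrist_force: [-3.9, 0.5, 2.2]
finger_gap: 0.188
grip_force: 60.2
```

Call:
step_arm:
  moves:
    - [[0,0,0,0,0,0,255],[0,0,0,0,0,0,255]]

```text
time: 16.75
ee_pos: [0.5482, -0.0634, 0.0976]
ee_rot: [-3.141, 0.01, 0.0]
wrist_force: [-3.3, 0.1, 1.6]
finger_gap: 0.19
grip_force: 60.1
```

```bash
python3 - <<'E'
from h import *
s=env.state(); print(s["time"],s["ee_pos"],s["ee_rot"],s["wrist_force"],s["wrist_torque"])
c,a=snap("side","sd3.png"); c3,w=snap("wrist","w5.png"); s=env.state(); print(s["wrist_force"],s["wrist_torque"])
f=lambda i,s:cv2.resize(i,None,fx=s,fy=s,interpolation=cv2.INTER_CUBIC)
A=f(a[139:209,172:252],5); B=f(w[0:175,166:341],2)
cv2.imwrite("pics/c5.png",np.hstack([A,B]))
E
```

```text
16.75 [ 0.54815926 -0.06340859  0.0976448 ] [-3.14142083e+00  9.59470064e-03  2.76979635e-04] [-3.3096765   0.10328763  1.57817262] [0.03888816 0.5180258  0.03855964]
[-2.482108   -0.58692567  1.26795824] [ 0.05799747  0.50047364 -0.01804689]
```

View pics/c5.png

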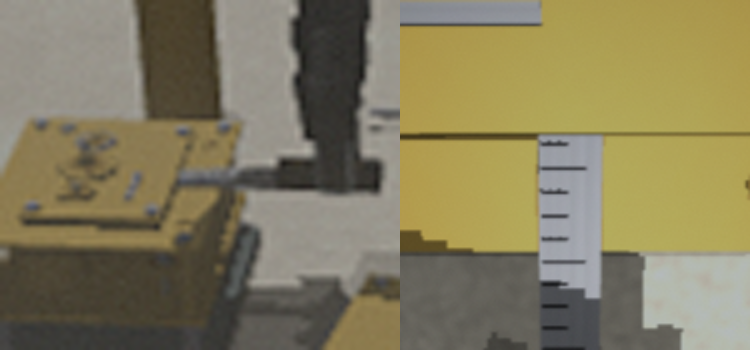

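The picture shows the gauge square and well in, with its blade cut off by the calendar edge at row ~134. Push has relaxed to about 3 N, so I'll advance gently to snug.

Call:
step_arm:
  moves:
    - [[0,0,0,0.5,0,0,255],[0,0,0,1,0,0,255],[0,0,0,1,0,0,255],[0,0,0,1,0,0,255]]

```text
time: 17.35
ee_pos: [0.5489, -0.0635, 0.0976]
ee_rot: [-3.141, 0.01, 0.002]
wrist_force: [-5.4, 0.0, 2.6]
finger_gap: 0.191
grip_force: 60.1
```

Call:
step_arm:
  moves:
    - [[0,0,0,0.5,0,0.1,255],[0,0,0,1,0,0.2,255],[0,0,0,1,0,0.2,255],[0,0,0,1,0,0.2,255]]

```text
time: 17.85
ee_pos: [0.5494, -0.0634, 0.0977]
ee_rot: [-3.141, 0.01, 0.004]
wrist_force: [-6.6, -0.6, 3.5]
finger_gap: 0.189
grip_force: 60.2
```

Call:
step_arm:
  moves:
    - [[0,0,0,0,0,0,255],[0,0,0,0,0,0,255],[0,0,0,0,0,0,255],[0,0,0,0,0,0,255]]

```text
time: 18.35
ee_pos: [0.5494, -0.0634, 0.0977]
ee_rot: [-3.141, 0.01, 0.004]
wrist_force: [-7.7, -0.1, 2.7]
finger_gap: 0.188
grip_force: 60.2
```

Call:
step_arm:
  moves:
    - [[0,0,0,0,0,0,255],[0,0,0,0,0,0,255],[0,0,0,0,0,0,255],[0,0,0,0,0,0,255],[0,0,0,0,0,0,255],[0,0,0,0,0,0,255],[0,0,0,0,0,0,255],[0,0,0,0,0,0,255]]

```text
time: 19.35
ee_pos: [0.5494, -0.0634, 0.0977]
ee_rot: [-3.141, 0.01, 0.004]
wrist_force: [-6.4, 0.4, 2.9]
finger_gap: 0.19
grip_force: 60.2
```

```bash
python3 - <<'E'
from h import *
s=env.state(); print(s["time"],s["ee_pos"],s["ee_rot"],s["wrist_force"],s["wrist_torque"])
E
```

```text
19.35 [ 0.54940442 -0.06344541  0.09768867] [-3.14134852  0.00955924  0.00361328] [-6.36976029  0.35628823  2.94103849] [-5.38016580e-02  1.02978348e+00  1.30499500e-06]
```

The hold is steady at about 7 N push, level and square, at about 36 mm depth. Handing in.

```bash
python3 -c "
from h import *
print(ticket.hand_in())"
```

```text
the job is handed in; nothing more can be done
None
```

I handed the job in at about 19 s with the gauge held by its handle, flat and square, about 36 mm in under the calendar plate at a steady push of about 7 N (snug is 4–10 N); that depth puts the gap at about 4.1 mm, and no pass or fail result came back.

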